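Lift a cover disc from its fixture with a spatula onto the rack

TASK

Swing the keeper bar well clear of the finished aluminium disc in the fixture, then slide the spatula under the disc, lift it out and lower it gently onto the two rails of the rack, so that it sits flat between the four posts. Keep the gripper itself off the disc, draw the spatula out from under it and lay the spatula flat back on its rubber mat. Leave the keeper open and do not disturb the other things on the bench.

Things in the scene. Friction and masses are not known exactly. Their poses are not given: they have to be found in the camera images.
- fixture: dark steel plate, fixed. Origin: underside, below the nest's centre. 150 (x) x 170 (y from -70 to +100) x 10 thick; +x points away from the robot at yaw 0. Two stop pins, 8 diameter, 14 tall above the plate, at x = 36.8, y = +-36.8, stop the disc from being pushed to +x; the -x side is open for the spatula. The keeper's pivot post stands at x = 0, y = 75
- nest (a point): point on the fixture plate's top face (10 above the bench), at the centre of the nest; axes as the fixture. The disc starts within 9 mm of it
- keeper (a joint): angle of the keeper: a flat steel bar, 14 wide, turning level about its post, 6 mm above the disc (28 to 34 above the bench). At 0 it points from the pivot to the fixture's -y, 67 mm long, over the disc; the angle grows clockwise seen from above, up to 1.9; at 1.57 it points to the fixture's -x, clear of the disc. It stays where it is left
- keeper_knob (a point): middle of the black round knob standing on the keeper bar 52 mm from the pivot: 14 diameter, 34 to 66 above the bench; this point at 50
- keeper_pivot (a point): on the keeper's vertical pivot axis, at the same height as keeper_knob
- disc: round aluminium cover disc, 92 diameter, 12 thick, 0.19 kg, origin at the centre of its underside, z up. The flat foot below is 70 diameter; from there the underside rises as a bevel to 6 mm at the rim, so that a thin blade can get under the edge. It lies flat on the fixture plate
- spatula: lifting spatula, 0.14 kg, lying on its mat. Origin on the blade's underside, +x towards the blade tip, z up. Flat steel blade 40 wide, 2.5 thick, from x = -50 to +40; a 12 wide neck rises from x = -48, z = 1 to x = -70, z = 42; straight wooden handle 16 wide (y), 22 tall (z 31 to 53), from x = -67 to -142
- spatula_grip (a point): middle of the spatula's handle, x = -100, y = 0, z = 42 in the spatula's frame, axes as the spatula
- rack: grey rack, fixed. Origin: centre of its underside. Base 130 x 130 x 8; two rails along its x, 110 long, 16 wide (27 to 43 either side of centre), tops 45 above the bench; between them a slot 54 wide, 37 deep, open at both ends and above. Four posts, 8 diameter, stand 15 above the rails at x = +-39.6, y = +-39.6, leaving the disc 6 mm all round
- rack_seat (a point): centre between the four posts at the height of the rail tops (45 above the bench): where the disc's underside centre belongs; axes as the rack
- mat: black rubber mat, fixed, 200 (x) x 100 (y) x 3 thick, origin at the centre of its underside; the spatula lies on it with its origin near x = +45 mm and its handle towards the robot
- holder_a: tall steel tool holder standing, 60 diameter, 130 high; bystander, origin at the centre of its underside
- holder_b: steel tool holder standing, 60 diameter, 120 high; bystander, origin at the centre of its underside
- stub_a: stepped steel shaft standing, 44 diameter, 70 high; bystander, origin at the centre of its underside
- stub_b: stepped steel shaft standing, 44 diameter, 70 high; bystander, origin at the centre of its underside
- oil: white plastic oil bottle, 52 diameter, 130 high; bystander, origin at the centre of its underside
- insert_box: flat black box 75 x 55 x 22 high; bystander, origin at the centre of its underside
- wrench: open-ended wrench lying flat, 150 long; bystander, origin at the centre of its underside
- collar: dark steel ring lying flat, 40 diameter, 14 high; bystander, origin at the centre of its underside
Things that resemble listed ones, but are neither listed nor needed, are in the scene too. What is shaped like the fixture but orange or turquoise is not meant.

How it is judged:
By the outcome, as a careful person would: the job done as asked, in the order asked, and still so for the second after the job is handed in, with the robot touching nothing.
It also fails if it takes over 72 s, if anything falls off the work surface, if the arm or the gripper's body presses on something with over 40 N, if the wrist force passes 120 N, or if a joint passes its speed limit or range.

ROBOT

A 6-joint arm with a two-finger parallel gripper is mounted at the origin on the work surface. World frame = base frame: x ahead of the robot, y to its left, z up, the work surface at z = 0. Lengths are in m, angles in rad, forces in N, time in s.
With the tool pointing down it reaches from about 0.225 to 0.875 m from the base axis. Payload 3.4 kg.
Tool frame: the origin (TCP) lies midway between the tips of the shut fingers; the grasp point (between the pads) lies 19 mm behind it (pinch_z is the distance from the TCP to the grasp point, in m); z points along the fingers, y is the line along which they close (so a half turn about z gives the same grasp; the last joint's range is limited). The gripper opens to 85 mm and grips with 20 to 120 N. Pads are 22 mm wide; open, the fingers measure 114 mm over their backs; the gripper's body (76 mm by 85 mm) begins 54 mm behind the grasp point. The pads swing forward as they close: fully open they stand 13 mm farther back than shut.
Start: joints at [0.982, 0.276, 1.505, -0, 1.361, -0.121], TCP at [0.259, 0.513, 0.231] pointing down, gripper open.
Joint ranges: [-2.89, 2.89], [-0.75, 2.08], [0.22, 2.7], [-1.18, 4.32], [0.11, 2.71], [-2.7, 2.7]. Speed limits (rad/s): [2.57, 2.57, 3.14, 3.14, 3.14, 3.14].

INTERFACE

Orientations are given as a unit quaternion [w, x, y, z].
In Python, from rig import get_state, get_image, sign_off, pinch_z gives the robot as it stands.
- The arm moves only by the tool send_rows, never from a script. Its argument "steps" is one flat list of numbers, 5 for each row, row after row: the gripper's target within -1 to 1 (fully open at 1, half-way at 0, shut at -1), then the shift along the tool's x, y, z in cm, then the turn about the tool's z in degrees. In form: [gripper, x, y, z, roll, gripper, x, y, z, roll, ...]. A call has 1 to 12 rows; each row shifts and turns the commanded pose from where the row before left it, along the tool's axes as they then stand; what a row does not reach is not made up. A row lasts 1/10 s, in which the tool goes at most 50 mm and 8.59 degrees, less where a joint would pass 70% of its speed; a pose out of reach is approached as far as the arm can. A call is refused whole if a number of a shift passes 5 or a number of a turn 8.59, either way. A call with a gripper value outside its range is refused whole. The fingers move at their own pace and stop on an object; "newtons" is the grip in N (left out, the last holds). Time passes only in rows, so rows that do not move let the fingers close. It gives the time, the measured TCP pose, the force, the opening and the grip force at its end, in the units of the state.
- get_state(): the state, without advancing time (a new reading comes with each control period).
- get_image(name): name is "scene" or "top"; returns a dict with "color" (480x640x3 uint8, red, green, blue), "mtx" (3x3 intrinsics, pixels), "T" (4x4, takes a point from camera to world coordinates). Camera axes: x right, y down, z forward; pixel columns grow to the right and rows downward; lengths in m; the calibration is good to about 2 mm. A picture is of the moment at which its call begins. There is no depth.
- sign_off(): hands the job in; it is judged then, once.
The state is a dict: "clock": time; "qpos": joint angles; "qd": joint speeds; "effort": joint torques, N m; "position": TCP position; "ee_rot": TCP orientation; "contact_force": force on the tool from outside, world axes, zero at the start; "moment": the same for the moment, N m; "width": finger opening in m; "gripper_force": force on a finger pad.
Only numpy, scipy, OpenCV 4.12 (cv2) and the standard library are available. Lean on these libraries where they do the work, as an engineer would, in place of code of your own. Each camera call takes 0.05 s, during which the arm holds its last target. There are 200 camera calls.

## Working session

There is one attempt and no reset: what is moved stays moved. The work goes in short steps, Python scripts to look and compute and a tool call to move; the robot and the scene stay as the last step left them, time stands still between calls to the robot, and variables do not carry over. Pictures are saved under pics/ and viewed, at most 10 in all, crops included, and the job is handed in when it is done.

Besides the shell and the picture viewer there is one more tool, called after "Request:" in YAML: its name, and indented under it one key for each argument. send_rows: Moves the arm, as the interface text tells. Its arguments: {"type":"object","properties":{"steps":{"type":"array"},"newtons":{"type":"number"}},"required":["steps"]}

```bash
mkdir -p pics; ls; python3 - <<'E'
from rig import *
import cv2
print(get_state(), pinch_z)
for n in("scene","top"):
    im=get_image(n); cv2.imwrite(f"pics/{n}0.png",cv2.resize(im["color"][:,:,::-1],(800,600),interpolation=cv2.INTER_CUBIC)); cv2.imwrite(f"{n}_raw0.png",im["color"][:,:,::-1])
    print(n,im["mtx"].tolist(),im["T"].round(4).tolist())
E
```

```text
pics
{'clock': 0.0, 'qpos': array([ 9.82000558e-01,  2.76577054e-01,  1.50613514e+00, -1.13305182e-05,
        1.36070444e+00, -1.21001729e-01]), 'qd': array([-0.00111104,  0.00029903,  0.00051176, -0.00101933,  0.00102276,
       -0.00048525]), 'effort': array([-1.34525420e-03, -4.16773868e+01, -2.45803320e+01, -5.58516222e-04,
        1.11068023e-02, -1.36103171e-06]), 'position': array([0.25898896, 0.51277333, 0.23044915]), 'ee_rot': array([-3.11717651e-04,  2.31768929e-01,  9.72770441e-01, -8.57080463e-04]), 'contact_force': array([-0.55923511,  0.20180931,  0.57774138]), 'moment': array([-0.0556438 , -0.00733078,  0.06721773]), 'gripper_force': 0.0, 'width': 0.08515363864743408} 0.0187
scene [[496.9883788958371, 0.0, 322.4161527497122], [0.0, 496.9883788958371, 238.8916228357981], [0.0, 0.0, 1.0]] [[0.8563, 0.4064, -0.3187, 0.9151], [0.5164, -0.6786, 0.5224, -0.6884], [-0.004, -0.6119, -0.7909, 1.0616], [0.0, 0.0, 0.0, 1.0]]
top [[436.3037700762853, 0.0, 316.4681709321048], [0.0, 436.3037700762853, 232.60457789217142], [0.0, 0.0, 1.0]] [[-0.0255, -0.9951, 0.0955, 0.3847], [-0.9995, 0.0272, 0.0162, -0.0513], [-0.0187, -0.0951, -0.9953, 1.1849], [0.0, 0.0, 0.0, 1.0]]
```

View pics/scene0.png

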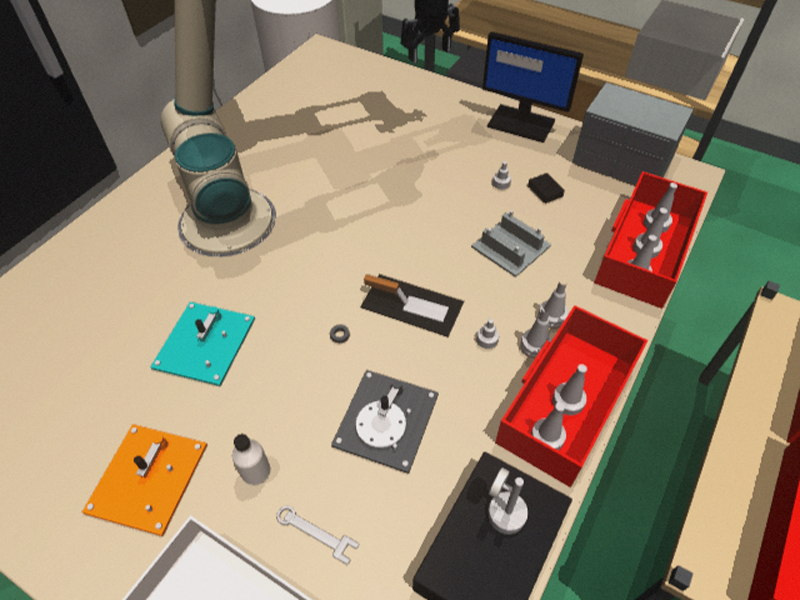

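View pics/top0.png

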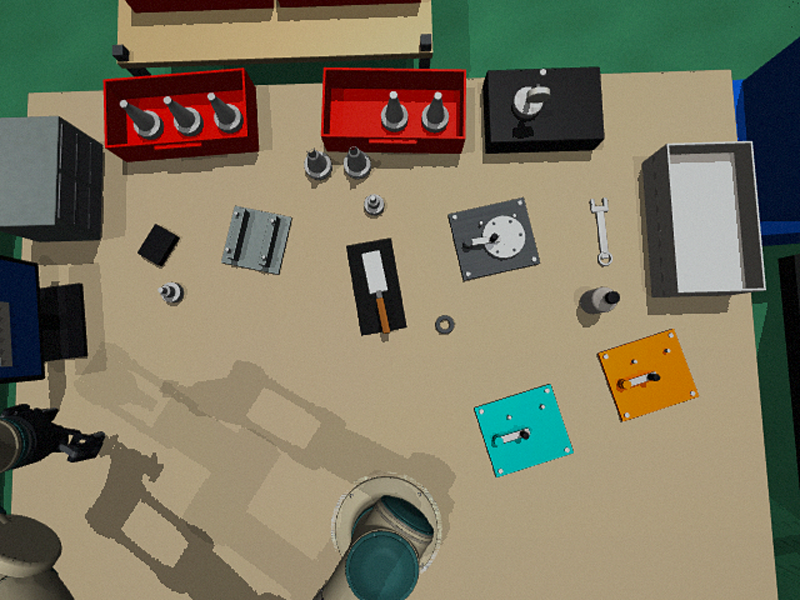

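The fixture meant is the dark-grey plate with the disc, at top (495,238) and scene (385,420). The orange plate (top (648,375)) and the turquoise one (top (524,430)) are decoys. Rack is at top (257,240), the mat with the spatula at (377,287). Next, enlarged crops.

```bash
python3 - <<'E'
import cv2,numpy as np
def tile(n,x,y,w=100,h=75,W=400,H=300):
    return cv2.resize(cv2.imread(f"{n}_raw0.png")[y:y+h,x:x+w],(W,H),interpolation=cv2.INTER_CUBIC)
a=np.hstack([tile("top",345,153),tile("top",165,155)])
b=np.hstack([tile("scene",255,290,120,90),tile("scene",365,160,100,75)])
cv2.imwrite("pics/m1.png",np.vstack([a,b]))
a=np.hstack([tile("top",265,185,120,90),tile("scene",275,210)])
b=np.hstack([tile("top",375,170,60,45),tile("scene",275,300,60,45)])
cv2.imwrite("pics/m2.png",np.vstack([a,b]))
E
```

```text
(no output)
```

View pics/m1.png

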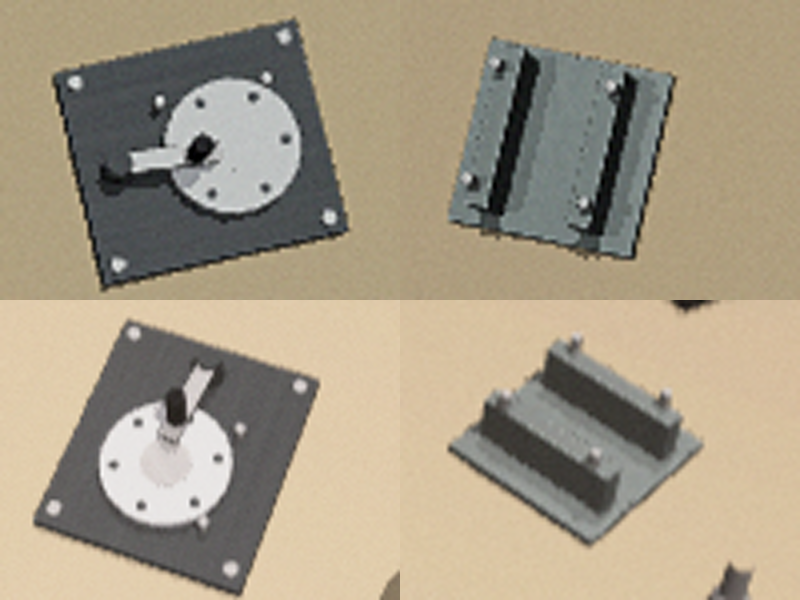

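View pics/m2.png

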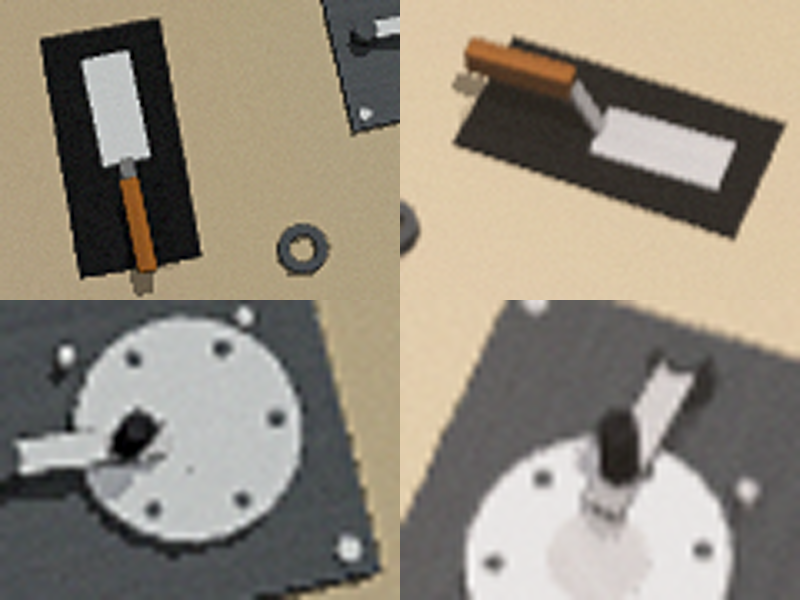

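Crops seen. Fixture plate corners, rack posts, mat and blade corners and disc outline are all clear. The dark-grey fixture with the white disc under the keeper is the one meant. Keeper knob is at m2 (134,437) and (618,445).

```bash
cat >geo.py <<'E'
import numpy as np
from scipy.optimize import least_squares
C={"scene":([496.988,322.416,238.892],[[0.8563,0.4064,-0.3187,0.9151],[0.5164,-0.6786,0.5224,-0.6884],[-0.004,-0.6119,-0.7909,1.0616]]),
"top":([436.304,316.468,232.605],[[-0.0255,-0.9951,0.0955,0.3847],[-0.9995,0.0272,0.0162,-0.0513],[-0.0187,-0.0951,-0.9953,1.1849]])}
def proj(n,P):
    k,T=C[n];T=np.array(T);q=(np.atleast_2d(P)-T[:,3])@T[:,:3]
    return q[:,:2]/q[:,2:]*k[0]+k[1:]
def tri(pt,ps):
    return least_squares(lambda P:np.r_[proj("top",P)[0]-pt,proj("scene",P)[0]-ps],[.5,-.1,.03])
def fit(obs,free_z=True,g=(.5,-.1,0,0)):
    # obs: list (cam, px array, model pts array m); solves x,y,yaw,dz
    def w(p,M):
        c,s=np.cos(p[2]),np.sin(p[2]);M=np.array(M,float)
        return np.c_[p[0]+c*M[:,0]-s*M[:,1],p[1]+s*M[:,0]+c*M[:,1],M[:,2]+p[3]]
    r=least_squares(lambda p:np.concatenate([(proj(n,w(p,M))-px).ravel() for n,px,M in obs]),g,loss="soft_l1")
    return r.x, np.sqrt(np.mean(r.fun**2)), r.fun.reshape(-1,2).round(1)
def t(px,o,s,off=(0,0)): return (np.array(px,float)-off)/s+o-0  # tile -> native
E
cat > m.py <<'E'
from geo import *
H=lambda pts,z:[(x/1000,y/1000,z/1000) for x,y in pts]
F=H([(75,100),(75,-70),(-75,-70),(-75,100)],10)
def show(n,r): print(n,r[0].round(4),"rms",r[1].round(2)); 
show("fixture",fit([("top",t([(55,73),(297,20),(348,232),(103,287)],(345,153),4),F),("scene",t([(318,380),(241,592),(36,520),(128,320)],(255,290),10/3,(0,300)),F)]))
R=H([(65,65),(65,-65),(-65,-65),(-65,65)],8);P=H([(39.6,39.6),(39.6,-39.6),(-39.6,-39.6),(-39.6,39.6)],60)
show("rack",fit([("top",t([(490,38),(676,76),(634,257),(450,218)],(165,155),4,(400,0)),R),("top",t([(496,62),(612,84),(583,201),(468,176)],(165,155),4,(400,0)),P),
 ("scene",t([(665,391),(595,453),(505,393),(575,336)],(365,160),4,(400,300)),P),("scene",t([(703,443),(590,543),(448,447)],(365,160),4,(400,300)),[R[0],R[1],R[2]])]))
M=H([(100,50),(100,-50),(-100,-50),(-100,50)],3)
show("mat",fit([("top",t([(40,38),(160,19),(202,255),(80,278)],(265,185),10/3),M),("scene",t([(785,124),(736,240),(453,144),(513,38)],(275,210),4,(400,0)),M)]))
B=H([(40,20),(40,-20),(-50,-20),(-50,20)],2.5)
show("blade",fit([("top",t([(82,60),(129,51),(150,157),(103,167)],(265,185),10/3),B),("scene",t([(736,143),(718,190),(591,154),(608,107)],(275,210),4,(400,0)),B)]))
print("handle far top-mid",tri(t((130,178),(265,185),10/3),t((574,74),(275,210),4,(400,0))).x.round(4))
print("knob",tri(t((134,437),(375,170),20/3,(0,300)),t((618,447),(275,300),20/3,(400,300))).x.round(4))
print("disc",tri(t((188,428),(375,170),20/3,(0,300)),t((166,461),(255,290),10/3,(0,300))).x.round(4))
E
python3 m.py
```

```text
fixture [ 0.6105 -0.2637  0.1922 -0.0061] rms 0.57
rack [ 0.6209  0.2716 -0.2295 -0.0047] rms 0.33
mat [ 0.511   0.0105  0.1489 -0.006 ] rms 0.4
blade [ 0.5471  0.0144  0.1862 -0.0029] rms 0.45
handle far top-mid [0.4806 0.0011 0.0522]
knob [ 0.6007 -0.242   0.0469]
disc [ 0.6088 -0.2687  0.0195]
```

```bash
sed -i 's|return (np.array(px,float)-off)/s+o-0.*|return (np.array(px,float)-off+.5)/s+np.array(o)-.5|' geo.py
cat >>geo.py <<'E'
def go(x,y,phi=None,z=None):
    "tool-frame deltas (cm, deg) from the measured pose to world target; phi = world angle (deg) of tool x; turn first, then shift"
    from rig import get_state
    s=get_state();w,a,b,c=s["ee_rot"];p=s["position"]
    ph=np.degrees(np.arctan2(2*(a*b+w*c),1-2*(b*b+c*c)))
    if phi is None: phi=ph
    d=np.array([x,y])-p[:2];r=np.radians(phi)
    print("now",p.round(4),"phi",ph.round(1),"roll",round((ph-phi+180)%360-180,1),"dx,dy(cm)",(100*d@[np.cos(r),np.sin(r)]).round(2),(100*d@[np.sin(r),-np.cos(r)]).round(2),"dz",None if z is None else round(100*(p[2]-z),2),"q6",s["qpos"][5].round(2))
E
python3 m.py; python3 -c "
from geo import *
go(.601,-.242,95,.045)"
```

```text
fixture [ 0.6104 -0.2632  0.1924 -0.0049] rms 0.35
rack [ 0.6207  0.2715 -0.2311 -0.0026] rms 0.29
mat [ 0.5109  0.0107  0.1493 -0.0043] rms 0.23
blade [ 0.5471  0.0146  0.1857 -0.0012] rms 0.28
handle far top-mid [0.4806 0.0013 0.0538]
knob [ 0.6005 -0.2416  0.0483]
disc [ 0.6088 -0.2682  0.0206]
now [0.259  0.5128 0.2305] phi 153.2 roll 58.2 dx,dy(cm) -78.18 27.49 dz 18.55 q6 -0.12
```

Request:
send_rows:
  steps: [1, 0, 0, 0, 8.3, 1, 0, 0, 0, 8.3, 1, 0, 0, 0, 8.3, 1, 0, 0, 0, 8.3, 1, 0, 0, 0, 8.3, 1, 0, 0, 0, 8.3, 1, 0, 0, 0, 8.4, 1, -4.6, 1.6, 0, 0, 1, -4.6, 1.6, 0, 0, 1, -4.6, 1.6, 0, 0, 1, -4.6, 1.6, 0, 0, 1, -4.6, 1.6, 0, 0]

```text
clock: 1.3
position: [0.3592, 0.2892, 0.231]
ee_rot: [0.0, 0.675, 0.737, -0.0]
contact_force: [1.5, -0.2, -0.7]
width: 0.0853
gripper_force: 0.0
```

Request:
send_rows:
  steps: [0.3, -4.6, 1.6, 0, 0, 0.3, -4.6, 1.6, 0, 0, 0.3, -4.6, 1.6, 0, 0, 0.3, -4.6, 1.6, 0, 0, 0.3, -4.6, 1.6, 0, 0, 0.3, -4.6, 1.6, 0, 0, 0.3, -4.6, 1.6, 0, 0, 0.3, -4.6, 1.6, 0, 0, 0.3, -4.6, 1.6, 0, 0, 0.3, -4.6, 1.6, 0, 0, 0.3, -4.6, 1.6, 0, 0, 0.3, -4.6, 1.6, 0, 0]

```text
clock: 2.5
position: [0.5986, -0.2439, 0.2307]
ee_rot: [-0.001, 0.676, 0.737, 0.0]
contact_force: [0.2, -0.9, 0.1]
width: 0.0555
gripper_force: 0.0
```

```bash
python3 -c "
from geo import *
go(.6005,-.2416,95,.045)"
```

```text
now [ 0.5986 -0.2439  0.2307] phi 95.0 roll -0.0 dx,dy(cm) 0.21 0.2 dz 18.57 q6 -0.58
```

Request:
send_rows:
  steps: [0.1, 0.2, 0.2, 4, 0, 0.1, 0, 0, 4, 0, 0.1, 0, 0, 4, 0, 0.1, 0, 0, 0, 0]

```text
clock: 2.9
position: [0.5957, -0.2378, 0.1048]
ee_rot: [-0.007, 0.676, 0.737, -0.002]
contact_force: [-1.4, 0.2, -0.6]
width: 0.0469
gripper_force: 0.0
```

```bash
python3 - <<'E'
from rig import *
from geo import *
import cv2
ims=[]
for n in("scene","top"):
    c=get_image(n)["color"][:,:,::-1]; cv2.imwrite(f"{n}_raw1.png",c)
    p=get_state()["position"]; q=proj(n,[p,[.6005,-.2416,.05]]);print(n,q.round(1))
    u,v=(q[0]-[50,37]).astype(int); print(u,v)
    ims.append(cv2.resize(c[v:v+75,u:u+100],(400,300),interpolation=cv2.INTER_CUBIC))
cv2.imwrite("pics/g1.png",np.hstack(ims))
E
```

```text
scene [[306.2 307. ]
 [307.2 321.3]]
256 270
top [[398.  185.5]
 [394.8 190. ]]
348 148
```

View pics/g1.png

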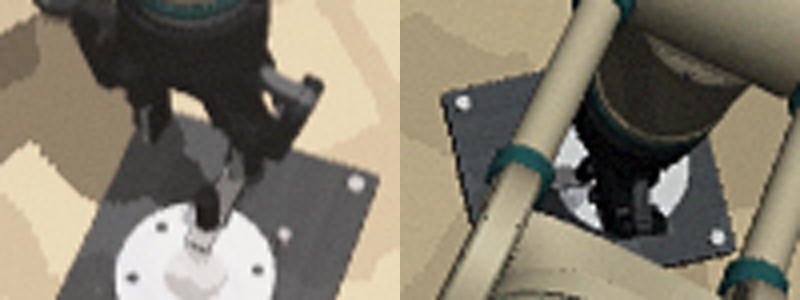

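Gripper straddles the knob in the scene view: finger tips about (152,135) and (255,165), knob (207,207) in the tile, matching the projected TCP (200,148). Check the pose and go down.

```bash
python3 -c "
from geo import *
go(.6005,-.2416,95,.045)"
```

```text
now [ 0.6001 -0.2398  0.1111] phi 95.0 roll 0.0 dx,dy(cm) -0.18 0.03 dz 6.61 q6 -0.58
```

Request:
send_rows:
  steps: [0.0, -0.2, 0, 2.2, 0, 0.0, 0, 0, 2.2, 0, 0.0, 0, 0, 2.2, 0, 0, 0, 0, 0, 0, -0.4, 0, 0, 0, 0, -0.4, 0, 0, 0, 0, -0.4, 0, 0, 0, 0]
  newtons: 20

```text
clock: 3.7
position: [0.6017, -0.2425, 0.0474]
ee_rot: [0.002, 0.676, 0.737, 0.001]
contact_force: [0.3, -0.6, -0.0]
width: 0.0255
gripper_force: 0.0
```

```bash
python3 -c "
from geo import *
go(.6005,-.2416,95,.045)
from rig import *; s=get_state(); print(s['width'],s['gripper_force'],s['contact_force'])
psi=11.02
# arc: from a=6.2deg; rows of 8.5deg; shift in frame before turn
import numpy as np
L=5.2
for d in (8.5,):
  r=np.radians(d); print('chord along bar(tool -x = outward)',L*(1-np.cos(r)),'tangent',L*np.sin(r))"
```

```text
now [ 0.6017 -0.2425  0.0474] phi 95.0 roll 0.0 dx,dy(cm) 0.1 -0.11 dz 0.24 q6 -0.58
0.025498286770788362 0.0 [ 0.3379678  -0.64396996 -0.00949856]
chord along bar(tool -x = outward) 0.05711751051803251 tangent 0.7686089378739753
```

Request:
send_rows:
  steps: [-0.4, 0.02, -0.39, 0, 4.25, -0.4, 0.01, -0.39, 0, 4.25, -0.4, 0.01, -0.39, 0, 4.25, -0.4, 0.02, -0.39, 0, 4.25, -0.4, 0.01, -0.39, 0, 4.25, -0.4, 0.01, -0.39, 0, 4.25, -0.4, 0.02, -0.39, 0, 4.25, -0.4, 0.01, -0.39, 0, 4.25, -0.4, 0.01, -0.39, 0, 4.25, -0.4, 0.02, -0.39, 0, 4.25, -0.4, 0.01, -0.39, 0, 4.25, -0.4, 0.01, -0.39, 0, 4.25]

```text
clock: 4.9
position: [0.5589, -0.2269, 0.0466]
ee_rot: [0.001, 0.928, 0.373, 0.001]
contact_force: [1.4, -1.1, -0.9]
width: 0.0256
gripper_force: 0.5
```

Request:
send_rows:
  steps: [-0.4, 0.02, -0.39, 0, 4.25, -0.4, 0.01, -0.39, 0, 4.25, -0.4, 0.01, -0.39, 0, 4.25, -0.4, 0.02, -0.39, 0, 4.25, -0.4, 0.01, -0.39, 0, 4.25, -0.4, 0.01, -0.39, 0, 4.25, -0.4, 0.02, -0.39, 0, 4.25, -0.4, 0.01, -0.39, 0, 4.25, -0.4, 0.01, -0.39, 0, 4.25, -0.4, 0.02, -0.39, 0, 4.25, -0.4, 0.01, -0.39, 0, 4.25, -0.4, 0, 0, 0, 0]

```text
clock: 6.1
position: [0.5437, -0.1871, 0.0464]
ee_rot: [0.0, 1.0, -0.024, 0.001]
contact_force: [-0.2, -0.1, 0.2]
width: 0.0253
gripper_force: 0.0
```

```bash
python3 -c "
from geo import *
go(.5961-.052,-.1896,0,.045)
from rig import *; s=get_state(); print(s['width'],s['gripper_force'],s['contact_force'])"
```

```text
now [ 0.5437 -0.1871  0.0464] phi -2.7 roll -2.7 dx,dy(cm) 0.04 0.25 dz 0.14 q6 1.17
0.025329976206028126 0.0 [-0.2499562  -0.10310922  0.21817453]
```

Request:
send_rows:
  steps: [0.0, 0, 0, 0, 0, 0.0, 0, 0, 0, 0, 0, 0, 0, -2, 0, 0, 0, 0, -4, 0, 0, 0, 0, -4, 0, 0, 0, 0, -4, 0, 0, 0, 0, 0, -6.6, 0, 0, 0, 0, -6.7, 0, 0, 0, 0, 0]

```text
clock: 7.0
position: [0.543, -0.1872, 0.1857]
ee_rot: [0.0, 0.996, 0.092, 0.0]
contact_force: [0.4, 0.0, 0.3]
width: 0.0421
gripper_force: 0.0
```

```bash
python3 -c "
from geo import *
go(.4488,-.0039,10.64,.024)"
```

```text
now [ 0.543  -0.1872  0.1857] phi 10.6 roll -0.1 dx,dy(cm) -5.88 -19.76 dz 16.17 q6 0.93
```

Request:
send_rows:
  steps: [0, -1.2, -4, 0, 0, 0, -1.2, -4, 0, 0, 0, -1.2, -4, 0, 0, 0, -1.2, -4, 0, 0, 0, -1.1, -3.8, 0, 0, 0, 0, 0, 4, 0, 0, 0, 0, 4, 0, 0, 0, 0, 0, 0, 0, 0, 0, 0, 0]

```text
clock: 7.9
position: [0.4487, -0.0033, 0.1053]
ee_rot: [-0.0, 0.996, 0.091, -0.001]
contact_force: [1.4, -0.6, 0.4]
width: 0.0428
gripper_force: 0.0
```

```bash
python3 - <<'E'
from rig import *
from geo import *
import cv2
ims=[]
for n,(w,h) in (("scene",(133,100)),("top",(133,100))):
    c=get_image(n)["color"][:,:,::-1]; cv2.imwrite(f"{n}_raw2.png",c)
    p=get_state()["position"]; q=proj(n,[p,[.4488,-.0039,.045]]);print(n,q.round(1))
    u,v=(q[0]-[66,50]).astype(int); print(u,v)
    ims.append(cv2.resize(c[v:v+h,u:u+w],(400,300),interpolation=cv2.INTER_CUBIC))
    q=proj(n,[[.6088,-.2682,.022]]);u,v=(q[0]-[66,50]).astype(int); print(u,v)
    ims.append(cv2.resize(c[v:v+h,u:u+w],(400,300),interpolation=cv2.INTER_CUBIC))
cv2.imwrite("pics/g2.png",np.vstack([np.hstack(ims[:2]),np.hstack(ims[2:])]))
go(.4488,-.0039,10.64,.024)
E
```

```text
scene [[306.3 211.6]
 [306.6 226.8]]
240 161
238 287
top [[304.7 248.1]
 [305.9 250.2]]
238 198
336 138
now [ 0.4505 -0.0037  0.1068] phi 10.5 roll -0.2 dx,dy(cm) -0.17 -0.02 dz 8.28 q6 1.22
```

View pics/g2.png

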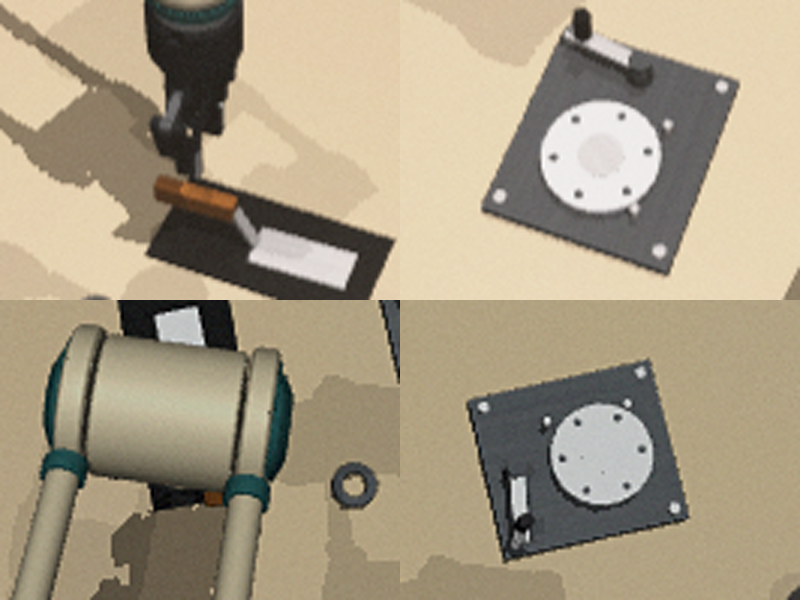

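Keeper now points to fixture −x at (515,500), clear of the disc. Disc centre at (601,156) in the scene tile and (602,454) in the top tile. Gripper stands over the spatula handle. Descend and grip.

Request:
send_rows:
  steps: [0, -0.1, 0, 2.8, 0, 0, 0, 0, 2.8, 0, 0, 0, 0, 2.7, 0, 0, 0, 0, 0, 0, -1, 0, 0, 0, 0, -1, 0, 0, 0, 0, -1, 0, 0, 0, 0, -1, 0, 0, 0, 0, -1, 0, 0, 0, 0, -1, 0, 0, 0, 0]
  newtons: 110

```text
clock: 9.0
position: [0.4497, -0.0038, 0.024]
ee_rot: [0.001, 0.996, 0.092, 0.002]
contact_force: [-0.7, -0.7, 7.8]
width: 0.0149
gripper_force: 107.3
```

```bash
python3 - <<'E'
from geo import *
print("disc",tri(t((602,454),(336,138),400/133,(400,300)),t((601,156),(238,287),400/133,(400,0))).x.round(4))
go(.4488,-.0039,10.64,.024)
from rig import *; s=get_state(); print(s['width'],s['gripper_force'],s['contact_force'])
E
```

```text
disc [ 0.609  -0.2686  0.0186]
now [ 0.4497 -0.0038  0.024 ] phi 10.6 roll -0.1 dx,dy(cm) -0.09 -0.01 dz -0.0 q6 1.22
0.014907995291218114 107.3160445690155 [-0.66916291 -0.74957318  7.76061179]
```

Request:
send_rows:
  steps: [-1, 0, 0, -1, 0, -1, 0, 0, -2, 0, -1, 0, 0, -3, 0, -1, 0, 0, -3, 0, -1, 0, 0, -2, -0.4, -1, 0, 0, 0, 0, -1, 0, 0, 0, 0]

```text
clock: 9.7
position: [0.4473, -0.0033, 0.1323]
ee_rot: [-0.0, 0.995, 0.095, 0.0]
contact_force: [0.0, -0.8, -1.9]
width: 0.0144
gripper_force: 107.2
```

```bash
python3 - <<'E'
from rig import *
from geo import *
import cv2
c=get_image("scene")["color"][:,:,::-1]; cv2.imwrite("scene_raw3.png",c)
s=get_state();p=s["position"];print(s['contact_force'],s['moment'],s['width'])
go(.4235,-.3026,11,.031)
r=np.radians(11);ux=np.array([np.cos(r),np.sin(r),0]);uy=np.array([-ux[1],ux[0],0])
o=p+ux*.099-[0,0,.021]
q=proj("scene",[o+ux*a+uy*b+[0,0,.0025] for a,b in((.04,.02),(.04,-.02),(-.05,-.02),(-.05,.02))])
u,v=(q.mean(0)-[60,45]).astype(int)
big=cv2.resize(c[v:v+90,u:u+120],(720,540),interpolation=cv2.INTER_CUBIC)
cv2.polylines(big,[((q-[u,v]+.5)*6-.5).astype(int)],True,(0,0,255),1)
cv2.imwrite("pics/g3.png",big)
E
```

```text
[ 0.62299588  0.06399716 -1.9358363 ] [-0.0469278   0.08797356  0.03384283] 0.01450553577467134
now [ 0.4467 -0.0032  0.1315] phi 10.9 roll -0.1 dx,dy(cm) -7.99 28.95 dz 10.05 q6 1.22
```

View pics/g3.png

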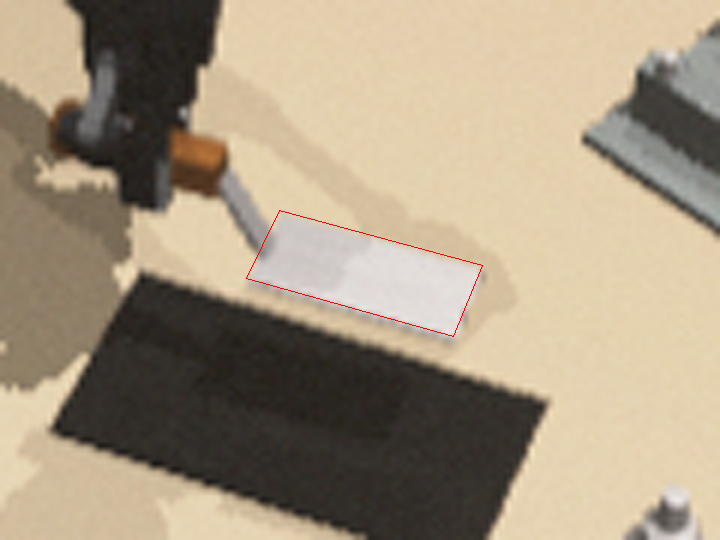

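The model outline matches the lifted blade (corners (280,211),(482,265),(453,336),(247,277)), so the grip is level. Move to in front of the disc.

Request:
send_rows:
  steps: [-1, -1, 3.6, 0, 0, -1, -1, 3.6, 0, 0, -1, -1, 3.6, 0, 0, -1, -1, 3.6, 0, 0, -1, -1, 3.6, 0, 0, -1, -1, 3.6, 0, 0, -1, -1, 3.7, 0, 0, -1, -1, 3.7, 0, 0, -1, 0, 0, 3, 0, -1, 0, 0, 3, 0, -1, 0, 0, 2, 0, -1, 0, 0, 0, 0]

```text
clock: 10.95
position: [0.4212, -0.3007, 0.0479]
ee_rot: [-0.004, 0.995, 0.095, -0.004]
contact_force: [0.2, 0.4, -1.6]
width: 0.0146
gripper_force: 107.7
```

```bash
python3 - <<'E'
from rig import *
from geo import *
go(.4235,-.3026,11,.031); s=get_state(); print(s['contact_force'],s['moment'],s['width'])
E
```

```text
now [ 0.4212 -0.3007  0.0479] phi 10.9 roll -0.1 dx,dy(cm) 0.19 0.23 dz 1.69 q6 0.63
[ 0.18121018  0.4386125  -1.59529431] [-3.22306510e-03  1.18423045e-01 -7.64277867e-05] 0.014565547085673819
```

Settle, check, then lower.

Request:
send_rows:
  steps: [-1, 0, 0, 0, 0, -1, 0, 0, 0, 0]

```text
clock: 11.15
position: [0.425, -0.3037, 0.0529]
ee_rot: [0.0, 0.995, 0.095, 0.0]
contact_force: [0.1, -0.2, -0.5]
width: 0.0147
gripper_force: 107.7
```

```bash
python3 - <<'E'
from rig import *
from geo import *
import cv2
go(.4235,-.3026,11,.031); s=get_state()
p=s["position"];r=np.radians(11);ux=np.array([np.cos(r),np.sin(r),0]);uy=np.array([-ux[1],ux[0],0])
o=p+ux*.099-[0,0,.021]; ims=[]
for n in("scene","top"):
    c=get_image(n)["color"][:,:,::-1]
    q=proj(n,[o+ux*a+uy*b+[0,0,.0025] for a,b in((.04,.02),(.04,-.02),(-.05,-.02),(-.05,.02))])
    u,v=(q[:2].mean(0)-[50,56]).astype(int)
    if n=="top": v+=20
    print(n,u,v,q.round(1).tolist())
    big=cv2.resize(c[v:v+112,u:u+100],(400,448),interpolation=cv2.INTER_CUBIC)
    cv2.polylines(big,[((q-[u,v]+.5)*4-.5).astype(int)],True,(0,0,255),1)
    ims.append(big)
cv2.imwrite("pics/g4.png",np.hstack(ims))
E
```

```text
now [ 0.425  -0.3037  0.0529] phi 11.0 roll -0.0 dx,dy(cm) -0.12 -0.14 dz 2.19 q6 0.63
scene 234 272 [[288.1, 321.3], [281.3, 336.1], [245.4, 323.9], [252.8, 309.6]]
top 357 169 [[400.6, 206.9], [415.3, 203.6], [423.4, 236.6], [408.6, 239.9]]
```

View pics/g4.png

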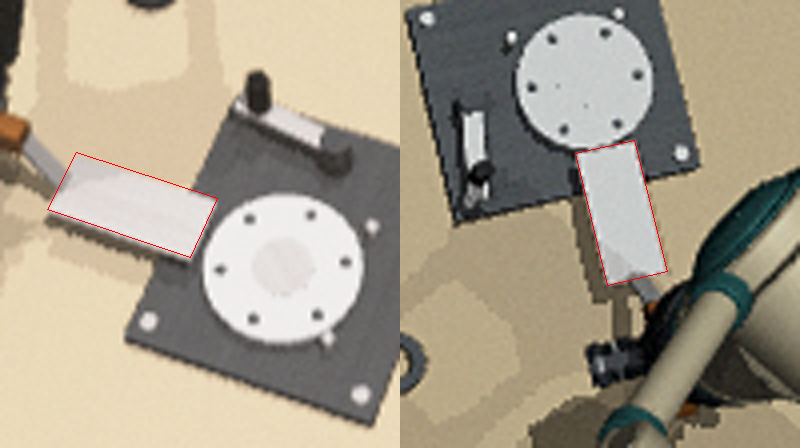

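Blade tip (605,146) just reaches the disc rim in the top view. Back off 6 mm, shift 1.4 mm left and lower to the plate.

Request:
send_rows:
  steps: [-1, -0.6, -0.14, 0, 0, -1, 0, 0, 0, 0, -1, 0, 0, 0.7, 0, -1, 0, 0, 0.7, 0, -1, 0, 0, 0.5, 0, -1, 0, 0, 0, 0, -1, 0, 0, 0, 0, -1, 0, 0, 0, 0]

```text
clock: 12.05
position: [0.4183, -0.3031, 0.0333]
ee_rot: [-0.0, 0.995, 0.095, 0.0]
contact_force: [-0.3, 1.0, -1.5]
width: 0.0147
gripper_force: 107.8
```

```bash
python3 - <<'E'
from rig import *
from geo import *
go(.4176,-.3037,11,.031); s=get_state(); print(s['contact_force'],s['moment'],s['width'])
E
```

```text
now [ 0.4183 -0.3031  0.0333] phi 10.9 roll -0.1 dx,dy(cm) -0.08 0.04 dz 0.23 q6 0.62
[-0.3039427   0.95186571 -1.48638018] [-0.00901499  0.10894229 -0.05051724] 0.014670577322177972
```

Request:
send_rows:
  steps: [-1, 0, 0, 0.15, 0, -1, 0, 0, 0, 0, -1, 0, 0, 0, 0]

```text
clock: 12.35
position: [0.4184, -0.3032, 0.0319]
ee_rot: [0.0, 0.995, 0.095, 0.0]
contact_force: [1.3, 0.1, -1.5]
width: 0.014
gripper_force: 107.8
```

Request:
send_rows:
  steps: [-1, 0, 0, 0.07, 0, -1, 0, 0, 0, 0, -1, 0, 0, 0, 0]

```text
clock: 12.65
position: [0.4183, -0.3032, 0.0313]
ee_rot: [0.0, 0.995, 0.095, 0.0]
contact_force: [-0.6, -0.2, 2.2]
width: 0.0143
gripper_force: 108.0
```

Request:
send_rows:
  steps: [-1, 0, 0, 0.05, 0, -1, 0, 0, 0, 0, -1, 0, 0, 0, 0]

```text
clock: 12.95
position: [0.4181, -0.3033, 0.0308]
ee_rot: [0.0, 0.995, 0.095, 0.0]
contact_force: [-1.8, -0.8, 4.6]
width: 0.0145
gripper_force: 108.3
```

Request:
send_rows:
  steps: [-1, 0.5, 0, 0, 0, -1, 0.5, 0, 0, 0, -1, 0.5, 0, 0, 0, -1, 0.3, 0, 0, 0, -1, 0.3, 0, 0, 0, -1, 0.3, 0, 0, 0, -1, 0, 0, 0, 0]

```text
clock: 13.65
position: [0.442, -0.2984, 0.0309]
ee_rot: [-0.0, 0.995, 0.096, -0.0]
contact_force: [-3.9, -0.2, 7.0]
width: 0.0142
gripper_force: 109.0
```

Request:
send_rows:
  steps: [-1, 0.3, 0, 0, 0, -1, 0.3, 0, 0, 0, -1, 0.3, 0, 0, 0, -1, 0.3, 0, 0, 0, -1, 0.3, 0, 0, 0, -1, 0, 0, 0, 0]

```text
clock: 14.25
position: [0.4563, -0.2956, 0.0311]
ee_rot: [0.0, 0.995, 0.096, -0.001]
contact_force: [-5.6, -0.2, 8.7]
width: 0.0146
gripper_force: 109.2
```

Request:
send_rows:
  steps: [-1, 0.4, 0, 0, 0, -1, 0.4, 0, 0, 0, -1, 0.4, 0, 0, 0, -1, 0.4, 0, 0, 0, -1, 0.4, 0, 0, 0, -1, 0.4, 0, 0, 0, -1, 0.4, 0, 0, 0, -1, 0, 0, 0, 0]

```text
clock: 15.05
position: [0.4828, -0.2905, 0.0314]
ee_rot: [0.0, 0.995, 0.096, -0.002]
contact_force: [-8.4, -1.2, 11.1]
width: 0.0145
gripper_force: 109.7
```

Request:
send_rows:
  steps: [-1, 0.4, 0, 0, 0, -1, 0.4, 0, 0, 0, -1, 0.4, 0, 0, 0, -1, 0.4, 0, 0, 0, -1, 0.4, 0, 0, 0, -1, 0.4, 0, 0, 0, -1, 0.3, 0, 0, 0, -1, 0, 0, 0, 0, -1, 0, 0, 0, 0]

```text
clock: 15.95
position: [0.5094, -0.2853, 0.0314]
ee_rot: [0.0, 0.995, 0.096, -0.001]
contact_force: [-7.5, -1.6, 11.0]
width: 0.0145
gripper_force: 109.6
```

```bash
cat >look.py <<'E'
from rig import *
from geo import *
import cv2,sys
def look(fn,ang,c0,dz=.021):
    s=get_state();p=s["position"];r=np.radians(ang);ux=np.array([np.cos(r),np.sin(r),0]);uy=np.array([-ux[1],ux[0],0])
    o=p+ux*.099-[0,0,dz]; ims=[]
    print(s["contact_force"].round(1),s["width"].round(4),"origin",o.round(4))
    for n in("scene","top"):
        c=get_image(n)["color"][:,:,::-1]; cv2.imwrite(f"raw_{n}_{fn}.png",c)
        q=proj(n,[o+ux*a+uy*b+[0,0,.0025] for a,b in((.04,.02),(.04,-.02),(-.05,-.02),(-.05,.02))])
        a=np.linspace(0,6.28,60);d=proj(n,[o+[.046*np.cos(t),.046*np.sin(t),.0145] for t in a])
        u,v=(proj(n,[c0])[0]-[50,56]).astype(int); print(n,u,v)
        big=cv2.resize(c[v:v+112,u:u+100],(400,448),interpolation=cv2.INTER_CUBIC)
        for k,col in((q,(0,0,255)),(d,(0,255,0))): cv2.polylines(big,[((k-[u,v]+.5)*4-.5).astype(int)],True,col,1)
        ims.append(big)
    cv2.imwrite(f"pics/{fn}.png",np.hstack(ims))
E
python3 -c "
from look import *
look('g5',11,[.59,-.265,.02]); go(.5,-.28,11,.12)"
```

```text
Traceback (most recent call last):
  File "look.py", line 7, in look
    print(s["contact_force"].round(1),s["width"].round(4),"origin",o.round(4))
                                      ^^^^^^^^^^^^^^^^
AttributeError: 'float' object has no attribute 'round'
```

```bash
sed -i 's/s\["width"\].round(4)/round(s["width"],4)/' look.py
python3 -c "
from look import *
look('g5',11,[.59,-.265,.02]); go(.5,-.28,11,.12)"
```

```text
[-7.5 -1.6 11. ] 0.0145 origin [ 0.6065 -0.2664  0.0104]
scene 248 277
top 351 139
now [ 0.5094 -0.2853  0.0314] phi 11.0 roll 0.0 dx,dy(cm) -0.82 -0.7 dz -8.86 q6 0.75
```

View pics/g5.png

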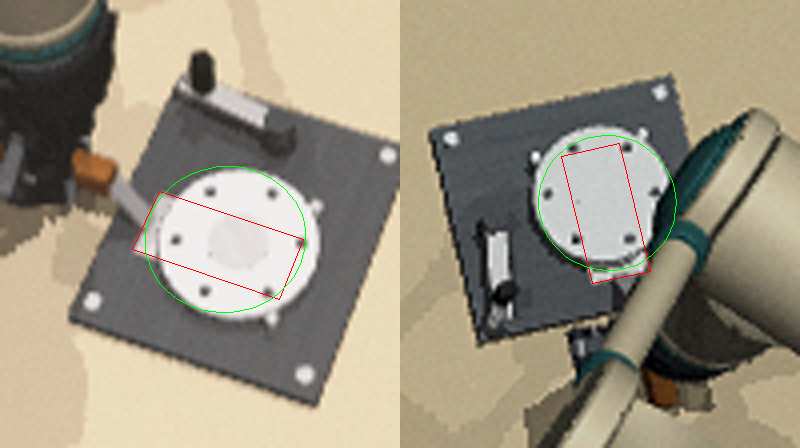

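Disc (scene centre (240,243), top (600,193)) is about 8 mm ahead and 3 mm left of the blade origin. It rests against the pins on the blade. Advance 6 mm more and lift gently.

Request:
send_rows:
  steps: [-1, 0.3, 0, 0, 0, -1, 0.3, 0, 0, 0, -1, 0, 0, 0, 0, -1, 0, 0, -0.2, 0, -1, 0, 0, -0.2, 0, -1, 0, 0, -0.3, 0, -1, 0, 0, -0.4, 0, -1, 0, 0, -0.5, 0, -1, 0, 0, -0.4, 0, -1, 0, 0, -0.4, 0, -1, 0, 0, 0, 0, -1, 0, 0, 0, 0]
  newtons: 120

```text
clock: 17.25
position: [0.5165, -0.2841, 0.0548]
ee_rot: [0.0, 0.995, 0.095, 0.0]
contact_force: [-0.3, -0.9, -3.9]
width: 0.0145
gripper_force: 117.0
```

Request:
send_rows:
  steps: [-1, 0, 0, -0.7, 0, -1, 0, 0, -1, 0, -1, 0, 0, -1, 0, -1, 0, 0, -1, 0, -1, 0, 0, -1, 0, -1, 0, 0, -1, 0, -1, 0, 0, -1, 0, -1, 0, 0, -0.6, 0, -1, 0, 0, 0, 0, -1, 0, 0, 0, 0]

```text
clock: 18.25
position: [0.5162, -0.284, 0.1275]
ee_rot: [-0.0, 0.995, 0.095, -0.0]
contact_force: [-0.8, 0.4, -4.9]
width: 0.0141
gripper_force: 117.2
```

```bash
python3 -c "
from look import *
look('g6',11,[.59,-.265,.1]); go(.5,-.28,11,.12); print(get_state()['moment'])"
```

```text
[-0.8  0.4 -4.9] 0.0141 origin [ 0.6134 -0.2651  0.1065]
scene 246 260
top 357 134
now [ 0.516  -0.2838  0.127 ] phi 11.0 roll -0.0 dx,dy(cm) -1.5 -0.68 dz 0.7 q6 0.76
[-0.09157979  0.32212016 -0.00084327]
```

View pics/g6.png

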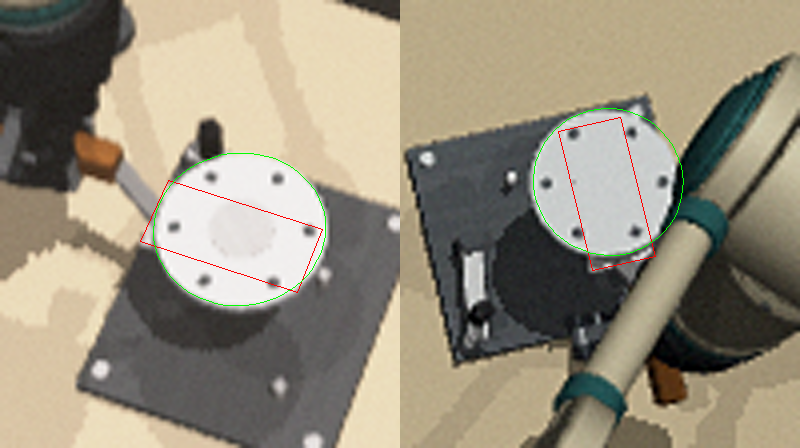

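```bash
python3 - <<'E'
from geo import *
o=np.array([.6134,-.2651,.1065+.0145])
pt=t(np.mean([(573,133),(631,131),(546,183),(661,182),(577,232),(636,231)],0),(357,134),4,(400,0))
ps=t(np.mean([(211,177),(278,179),(309,231),(273,282),(205,280),(174,227)],0),(246,260),4)
r=tri(pt,ps);d=r.x-o;a=np.radians(11);R=np.array([[np.cos(a),np.sin(a)],[-np.sin(a),np.cos(a)]])
print(r.x,d,"in spatula",R@d[:2], r.fun)
print(pt-proj("top",o),ps-proj("scene",o))
# target
yaw=-.2311;off=R@d[:2]
c,s=np.cos(yaw),np.sin(yaw);Rr=np.array([[c,-s],[s,c]])
seat=np.array([.6207,.2715])
for off in ([0,0],off): print("TCP at rack",seat-Rr@(np.array([.099,0])+off))
go(.45,.28,np.degrees(yaw),.12)
E
```

```text
[ 0.61383695 -0.26349506  0.11694498] [ 0.00043695  0.00160494 -0.00405502] in spatula [0.00073516 0.00149208] [ 0.11452565  0.13191974  0.14946834 -0.02136613]
[[-1.08569714  0.06906362]] [[0.48122443 0.46922696]]
TCP at rack [0.52433191 0.29417579]
TCP at rack [0.52327454 0.29289177]
now [ 0.516  -0.2838  0.127 ] phi 11.0 roll 24.2 dx,dy(cm) -19.34 -53.37 dz 0.7 q6 0.76
```

Disc sits level on the blade, its holes centred at scene (242,229) and top (604,182), about 1.5 mm left of the blade axis. Carry it over, smoothly.

Request:
send_rows:
  steps: [-1, 0, 0, -0.2, 1, -1, 0, 0, -0.5, 2, -1, 0, 0, -0.6, 2.2, -1, 0, 0, -0.6, 2.3, -1, 0, 0, -0.6, 2.4, -1, 0, 0, -0.6, 2.4, -1, 0, 0, -0.6, 2.4, -1, 0, 0, -0.6, 2.4, -1, 0, 0, -0.6, 2.3, -1, 0, 0, -0.6, 2.2, -1, 0, 0, -0.4, 1.6, -1, 0, 0, -0.2, 1]

```text
clock: 19.55
position: [0.5164, -0.2841, 0.1887]
ee_rot: [-0.0, 0.993, -0.116, 0.0]
contact_force: [1.2, -1.4, -3.4]
width: 0.0145
gripper_force: 117.0
```

Request:
send_rows:
  steps: [-1, -0.1, -0.47, 0, 0, -1, -0.21, -0.94, 0, 0, -1, -0.31, -1.41, 0, 0, -1, -0.42, -1.88, 0, 0, -1, -0.42, -1.88, 0, 0, -1, -0.42, -1.88, 0, 0, -1, -0.42, -1.88, 0, 0, -1, -0.42, -1.88, 0, 0, -1, -0.42, -1.88, 0, 0, -1, -0.42, -1.88, 0, 0, -1, -0.42, -1.88, 0, 0, -1, -0.42, -1.88, 0, 0]

```text
clock: 20.75
position: [0.5182, -0.0793, 0.1887]
ee_rot: [-0.0, 0.993, -0.115, -0.0]
contact_force: [0.4, -0.2, -4.8]
width: 0.0142
gripper_force: 117.1
```

Request:
send_rows:
  steps: [-1, -0.42, -1.88, 0, 0, -1, -0.42, -1.88, 0, 0, -1, -0.42, -1.88, 0, 0, -1, -0.42, -1.88, 0, 0, -1, -0.42, -1.88, 0, 0, -1, -0.42, -1.88, 0, 0, -1, -0.42, -1.88, 0, 0, -1, -0.42, -1.88, 0, 0, -1, -0.42, -1.88, 0, 0, -1, -0.42, -1.88, 0, 0, -1, -0.42, -1.88, 0, 0, -1, -0.42, -1.88, 0, 0]

```text
clock: 21.95
position: [0.5201, 0.1517, 0.1887]
ee_rot: [-0.0, 0.993, -0.115, -0.0]
contact_force: [0.4, -0.3, -4.3]
width: 0.0144
gripper_force: 117.1
```

Request:
send_rows:
  steps: [-1, -0.42, -1.88, 0, 0, -1, -0.42, -1.88, 0, 0, -1, -0.42, -1.88, 0, 0, -1, -0.42, -1.88, 0, 0, -1, -0.42, -1.88, 0, 0, -1, -0.31, -1.41, 0, 0, -1, -0.21, -0.94, 0, 0, -1, -0.1, -0.47, 0, 0, -1, 0, 0, 0, 0, -1, 0, 0, 0, 0]

```text
clock: 22.95
position: [0.5229, 0.2739, 0.1886]
ee_rot: [0.0, 0.993, -0.116, -0.0]
contact_force: [0.2, -0.0, -3.6]
width: 0.0145
gripper_force: 117.1
```

```bash
python3 -c "
from look import *
go(.5233,.2929,-13.24,.12);print(get_state()['contact_force'])"
```

```text
now [0.5229 0.2739 0.1886] phi -13.3 roll -0.0 dx,dy(cm) -0.4 -1.86 dz 6.86 q6 2.17
[ 0.18955774 -0.03450519 -3.63970082]
```

Request:
send_rows:
  steps: [-1, -0.1, -0.46, 0, 0, -1, -0.1, -0.47, 0, 0, -1, -0.1, -0.47, 0, 0, -1, -0.1, -0.46, 0, 0, -1, 0, 0, 0.5, 0, -1, 0, 0, 1, 0, -1, 0, 0, 1.5, 0, -1, 0, 0, 1.5, 0, -1, 0, 0, 1.2, 0, -1, 0, 0, 0.8, 0, -1, 0, 0, 0, 0, -1, 0, 0, 0, 0]

```text
clock: 24.15
position: [0.5237, 0.2935, 0.1237]
ee_rot: [-0.0, 0.993, -0.115, 0.0]
contact_force: [0.3, 0.3, -3.9]
width: 0.0145
gripper_force: 117.1
```

```bash
cat >disc.py <<'E'
from rig import *
from geo import *
import cv2
def disc(ctr):
    "ellipse fit of the bright disc near a predicted world centre, in both views"
    out={}
    for n in("scene","top"):
        c=get_image(n)["color"]; cv2.imwrite(f"raw_{n}_d.png",c[:,:,::-1])
        q=proj(n,[ctr])[0]; hsv=cv2.cvtColor(c,cv2.COLOR_RGB2HSV)
        m=((hsv[...,1]<22)&(hsv[...,2]>150)).astype(np.uint8)
        yy,xx=np.mgrid[:480,:640]; m[(xx-q[0])**2+(yy-q[1])**2>35**2]=0
        m=cv2.morphologyEx(m,cv2.MORPH_CLOSE,np.ones((3,3)))
        k,l,st,ce=cv2.connectedComponentsWithStats(m); i=1+st[1:,4].argmax()
        cn=max(cv2.findContours((l==i).astype(np.uint8),cv2.RETR_EXTERNAL,cv2.CHAIN_APPROX_NONE)[0],key=len)
        e=cv2.fitEllipse(cv2.convexHull(cn))
        a=np.linspace(0,6.28,100);pe=proj(n,[np.array(ctr)+[.046*np.cos(x),.046*np.sin(x),0] for x in a]).astype(np.float32)
        ep=cv2.fitEllipse(pe)
        print(n,"area",st[i,4],"bbox",st[i,:4],"fit",np.round(e[0],1),np.round(e[1],1),"expected",np.round(ep[0],1),np.round(ep[1],1)); out[n]=np.array(e[0])-ep[0]+q
    r=tri(out["top"],out["scene"]);print("disc top centre",r.x.round(4),"expected",np.round(ctr,4),r.fun.round(2)); return r.x
E
python3 - <<'E'
from disc import *
go(.5233,.2929,-13.24,.0975)
p=get_state()["position"];a=-.2311
u=np.array([np.cos(a),np.sin(a),0]);v=np.array([-u[1],u[0],0])
d=disc(p+u*.0997+v*.0015+[0,0,-.021+.0145])
e=d-[.6207,.2715,0];print("err vs seat in rack axes",(e@u).round(4),(e@v).round(4))
E
```

```text
now [0.5237 0.2935 0.1237] phi -13.3 roll -0.0 dx,dy(cm) -0.02 0.07 dz 2.62 q6 2.2
scene area 701 bbox [395 149  37  38] fit [412.8 167. ] [26.1 50. ] expected [414.3 167.5] [23.7 34.5]
top area 1052 bbox [175 165  36  40] fit [192.3 184. ] [35.2 39.7] expected [192.7 182.7] [35.8 37. ]
disc top centre [0.6172 0.2728 0.1171] expected [0.6211 0.2722 0.1172] [ 0.16  0.2   0.27 -0.08]
err vs seat in rack axes -0.0037 0.0004
```

The top-view bounding box (left 175, top 165) matches the expected disc (174.4, 164.4), so it has not slipped. The scene fit is spoiled by the visible blade. Lower.

Request:
send_rows:
  steps: [-1, 0, 0.05, 0.5, 0, -1, 0, 0, 0.8, 0, -1, 0, 0, 0.8, 0, -1, 0, 0, 0.8, 0, -1, 0, 0, 0.8, 0, -1, 0, 0, 0.6, 0, -1, 0, 0, 0.5, 0, -1, 0, 0, 0.4, 0, -1, 0, 0, 0, 0, -1, 0, 0, 0, 0]

```text
clock: 25.25
position: [0.5234, 0.293, 0.0717]
ee_rot: [-0.0, 0.993, -0.115, 0.0]
contact_force: [1.3, 0.3, -3.9]
width: 0.0145
gripper_force: 117.2
```

Request:
send_rows:
  steps: [-1, 0, 0, 0.15, 0, -1, 0, 0, 0.15, 0, -1, 0, 0, 0.15, 0, -1, 0, 0, 0.15, 0, -1, 0, 0, 0.15, 0, -1, 0, 0, 0, 0, -1, 0, 0, 0, 0]

```text
clock: 25.95
position: [0.5237, 0.2931, 0.0644]
ee_rot: [-0.0, 0.993, -0.115, 0.0]
contact_force: [0.7, 0.2, -2.3]
width: 0.0143
gripper_force: 117.4
```

```bash
python3 - <<'E'
from disc import *
go(.5233,.2929,-13.24,.055); s=get_state();print(s["contact_force"],s["moment"])
p=s["position"];a=-.2311
u=np.array([np.cos(a),np.sin(a),0]);v=np.array([-u[1],u[0],0])
disc(p+u*.0997+v*.0015+[0,0,-.021+.0145])
E
```

```text
now [0.5237 0.2931 0.0644] phi -13.3 roll -0.0 dx,dy(cm) -0.03 0.03 dz 0.94 q6 2.2
[ 0.65541581  0.23649805 -2.31879782] [-0.03967291  0.11352866 -0.01364614]
scene area 719 bbox [391 165  43  39] fit [411.4 185. ] [26.6 56.5] expected [411.2 183. ] [23.5 33.3]
top area 1056 bbox [180 170  52  39] fit [205.7 187.5] [38.  54.6] expected [199.6 187.4] [34.  35.1]
disc top centre [0.6229 0.2573 0.0617] expected [0.6211 0.2717 0.0579] [-0.97 -1.26 -1.62  0.47]
```

Request:
send_rows:
  steps: [-1, 0, 0, 0.1, 0, -1, 0, 0, 0.1, 0, -1, 0, 0, 0.2, 0, -1, 0, 0, 0.2, 0, -1, 0, 0, 0.2, 0, -1, 0, 0, 0.2, 0, -1, 0, 0, 0.2, 0, -1, 0, 0, 0.2, 0, -1, 0, 0, 0, 0, -1, 0, 0, 0, 0]

```text
clock: 27.05
position: [0.5233, 0.293, 0.0501]
ee_rot: [-0.0, 0.993, -0.115, -0.0]
contact_force: [0.4, 0.1, -1.2]
width: 0.0143
gripper_force: 117.6
```

```bash
python3 - <<'E'
from disc import *
go(.5233,.2929,-13.24,.050); s=get_state();print(s["contact_force"],s["moment"])
p=np.array([.6207,.2715,.057])
# dark bolt holes / edges: compare disc edge rows along 2 lines instead of a blob fit
for n in("scene","top"):
    c=cv2.cvtColor(get_image(n)["color"],cv2.COLOR_RGB2GRAY).astype(np.float32)
    best=[]
    al=np.linspace(0,2*np.pi,240,endpoint=False)
    def score(P):
        f=lambda r:cv2.remap(c,*[k.astype(np.float32).reshape(1,-1) for k in proj(n,[np.array(P)+[r*np.cos(x),r*np.sin(x),0] for x in al]).T],cv2.INTER_LINEAR)[0]
        return np.clip(f(.043)-f(.049),0,60).mean()
    g=np.arange(-.012,.0121,.001)
    S=np.array([[score(p+[a,b,0]) for b in g] for a in g]);i=np.unravel_index(S.argmax(),S.shape)
    print(n,"best offset dx,dy",g[i[0]].round(3),g[i[1]].round(3),S.max().round(1),S[12,12].round(1))
E
```

```text
now [0.5233 0.293  0.0501] phi -13.3 roll -0.0 dx,dy(cm) 0.0 0.01 dz 0.01 q6 2.2
[ 0.36342072  0.08780106 -1.24874825] [-0.00396294  0.09632801  0.01851421]
scene best offset dx,dy 0.0 0.0 51.9 51.9
top best offset dx,dy -0.002 0.001 58.5 57.8
```

Spatula load only (−1.2 N), and the disc edge fits the seat within 2 mm at rail height in both views. Draw the spatula out.

Request:
send_rows:
  steps: [-1, -0.4, 0, 0, 0, -1, -0.8, 0, 0, 0, -1, -1.2, 0, 0, 0, -1, -1.6, 0, 0, 0, -1, -1.6, 0, 0, 0, -1, -1.6, 0, 0, 0, -1, -1.6, 0, 0, 0, -1, -1.6, 0, 0, 0, -1, -1.6, 0, 0, 0, -1, -1.2, 0, 0, 0, -1, -0.8, 0, 0, 0, -1, 0, 0, 0, 0]

```text
clock: 28.35
position: [0.3858, 0.3252, 0.0501]
ee_rot: [0.0, 0.993, -0.115, -0.0]
contact_force: [0.0, 0.4, -1.5]
width: 0.0146
gripper_force: 117.5
```

```bash
python3 - <<'E'
from rig import *
from geo import *
s=get_state();print(s["contact_force"]);go(.4497,-.0038,10.64,.024)
E
```

```text
[ 0.03989323  0.39819365 -1.54180322]
now [0.3858 0.3252 0.0501] phi -13.2 roll -23.8 dx,dy(cm) 0.2 33.52 dz 2.61 q6 2.36
```

Request:
send_rows:
  steps: [-1, 0, 0, -2, 0, -1, 0, 0, -3, 0, -1, 0, 0, -3, 0, -1, 0, 0, 0, -8, -1, 0, 0, 0, -8, -1, 0, 0, 0, -7.8, -1, 0, 1.5, 0, 0, -1, 0, 3, 0, 0, -1, 0, 4, 0, 0, -1, 0, 4, 0, 0, -1, 0.1, 4, 0, 0, -1, 0.1, 4, 0, 0]

```text
clock: 29.55
position: [0.4268, 0.1214, 0.1302]
ee_rot: [0.0, 0.996, 0.091, 0.0]
contact_force: [0.5, -0.4, -1.7]
width: 0.014
gripper_force: 117.6
```

Request:
send_rows:
  steps: [-1, 0, 4, 0, 0, -1, 0, 4, 0, 0, -1, 0, 3, 0, 0, -1, 0, 2, 0, 0, -1, 0, 0, 0, 0, -1, 0, 0, 2, 0, -1, 0, 0, 3, 0, -1, 0, 0, 2, 0, -1, 0, 0, 0, 0, -1, 0, 0, 0, 0, -1, 0, 0, 0, 0]

```text
clock: 30.65
position: [0.4514, -0.0039, 0.0612]
ee_rot: [0.0, 0.996, 0.092, 0.001]
contact_force: [0.5, 0.1, -0.8]
width: 0.0141
gripper_force: 117.6
```

```bash
python3 - <<'E'
from rig import *
from geo import *
s=get_state();print(s["contact_force"]);go(.4497,-.0038,10.64,.024)
E
```

```text
[ 0.45949372  0.05488409 -0.84921728]
now [ 0.4514 -0.0039  0.0612] phi 10.5 roll -0.1 dx,dy(cm) -0.16 -0.04 dz 3.72 q6 1.22
```

Request:
send_rows:
  steps: [-1, -0.15, 0, 1, 0, -1, 0, 0, 1, 0, -1, 0, 0, 0.8, 0, -1, 0, 0, 0.5, 0, -1, 0, 0, 0.2, 0, -1, 0, 0, 0, 0, -1, 0, 0, 0, 0]

```text
clock: 31.35
position: [0.4491, -0.0042, 0.0252]
ee_rot: [0.0, 0.996, 0.092, 0.0]
contact_force: [-0.3, -0.2, -1.7]
width: 0.0142
gripper_force: 117.8
```

Request:
send_rows:
  steps: [-1, 0, 0, 0.1, 0, -1, 0, 0, 0.05, 0, -1, 0, 0, 0.05, 0, -1, 0, 0, 0, 0, -1, 0, 0, 0, 0]

```text
clock: 31.85
position: [0.4491, -0.0043, 0.0242]
ee_rot: [0.0, 0.996, 0.092, 0.001]
contact_force: [-3.9, 0.4, 8.9]
width: 0.0145
gripper_force: 119.4
```

Request:
send_rows:
  steps: [-0.5, 0, 0, 0, 0, -0.3, 0, 0, 0, 0, -0.1, 0, 0, 0, 0, 0.1, 0, 0, 0, 0, 0.1, 0, 0, 0, 0, 0.1, 0, 0, 0, 0, 0.1, 0, 0, -1, 0, 0.1, 0, 0, -3, 0, 0.1, 0, 0, -4, 0, 0.1, 0, 0, -4, 0, 0.1, -3, 0, -4, 0, 0.1, -4, 0, -3, 0]

```text
clock: 33.05
position: [0.3814, -0.0174, 0.2163]
ee_rot: [0.001, 0.996, 0.092, 0.002]
contact_force: [-0.6, -0.1, 1.0]
width: 0.0467
gripper_force: 0.0
```

Request:
send_rows:
  steps: [0.1, -4, 0, -1, 0, 0.1, -4, 0, 0, 0, 0.1, 0, 0, 0, 0, 0.1, 0, 0, 0, 0]

```text
clock: 33.45
position: [0.3011, -0.0317, 0.2239]
ee_rot: [0.0, 0.996, 0.091, 0.001]
contact_force: [0.7, -0.3, 0.3]
width: 0.0471
gripper_force: 0.0
```

```bash
python3 - <<'E'
from rig import *
from geo import *
import cv2
print(get_state()["position"])
def edge(g,n,P,N): # mean |gradient contrast| around polygon: inside minus outside
    f=lambda Q:cv2.remap(g,*[k.astype(np.float32).reshape(1,-1) for k in proj(n,Q).T],cv2.INTER_LINEAR)[0]
    return np.clip(f(P)-f(N),0,60).mean()
def blade(x,y,w,d):
    c,s=np.cos(w),np.sin(w);k=np.linspace(0,1,40)[:,None];L=[(.04-d,.02-d),(.04-d,-.02+d),(-.05+d,-.02+d),(-.05+d,.02-d)]
    L=np.array(L);Q=np.vstack([L[i]*(1-k)+L[(i+1)%4]*k for i in range(4)])
    return np.c_[x+c*Q[:,0]-s*Q[:,1],y+s*Q[:,0]+c*Q[:,1],np.full(len(Q),.0055)]
al=np.linspace(0,6.28,240)
circ=lambda x,y,z,r:np.c_[x+r*np.cos(al),y+r*np.sin(al),np.full(240,z)]
def best(fun,*gs):
    S=[(fun(*v),v) for v in np.stack(np.meshgrid(*gs),-1).reshape(-1,len(gs))];m=max(S,key=lambda a:a[0]);return round(float(m[0]),1),m[1].round(4)
r=np.arange(-.012,.0121,.001)
for n in("scene","top"):
    c=get_image(n)["color"];cv2.imwrite(f"raw_{n}_end.png",c[:,:,::-1]);g=cv2.cvtColor(c,cv2.COLOR_RGB2GRAY).astype(np.float32)
    print(n,"blade",best(lambda x,y,w:edge(g,n,blade(x,y,w,.002),blade(x,y,w,-.002)),.547+r,.0146+r,.186+np.arange(-.1,.11,.02)))
    print(n,"disc",best(lambda x,y,z:edge(g,n,circ(x,y,z,.043),circ(x,y,z,.049)),.6207+r,.2715+r,[.051,.057,.063]))
E
```

```text
[ 0.30107485 -0.03167388  0.22388003]
scene blade (58.0, array([0.549 , 0.0136, 0.146 ]))
scene disc (46.5, array([0.6227, 0.2655, 0.063 ]))
top blade (59.3, array([0.548 , 0.0156, 0.166 ]))
top disc (58.2, array([0.6187, 0.2725, 0.057 ]))
```

```bash
python3 - <<'E'
from geo import *
import cv2
al=np.linspace(0,6.28,240);r=np.arange(-.008,.0081,.001)
for n in("scene","top"):
    g=cv2.cvtColor(cv2.imread(f"raw_{n}_end.png"),cv2.COLOR_BGR2GRAY).astype(np.float32)
    f=lambda x,y,R:cv2.remap(g,*[k.astype(np.float32).reshape(1,-1) for k in proj(n,np.c_[x+R*np.cos(al),y+R*np.sin(al),np.full(240,.057)]).T],cv2.INTER_LINEAR)[0]
    S=sorted(((np.clip(f(.6207+a,.2715+b,.043)-f(.6207+a,.2715+b,.049),0,60).mean().round(1),a.round(3),b.round(3)) for a in r for b in r),reverse=True)
    print(n,S[:3])
    # coarse change against the first picture, outside arm: count of changed blobs
    d=cv2.absdiff(cv2.imread(f"raw_{n}_end.png"),cv2.imread(f"{n}_raw0.png")).max(2)>60
    for nm,P in dict(fixture=(.61,-.26,.02),rack=(.62,.27,.05),mat=(.51,.01,.01)).items():
        u,v=proj(n,[P])[0].astype(int);print(nm,d[v-30:v+30,u-30:u+30].sum(),end=" ")
    print()
E
```

```text
scene [(np.float32(46.4), np.float64(0.0), np.float64(0.0)), (np.float32(46.4), np.float64(0.0), np.float64(-0.001)), (np.float32(46.3), np.float64(0.001), np.float64(0.0))]
fixture 1178 rack 610 mat 3 
top [(np.float32(58.2), np.float64(-0.002), np.float64(0.001)), (np.float32(58.1), np.float64(-0.001), np.float64(0.001)), (np.float32(58.0), np.float64(0.0), np.float64(0.001))]
fixture 939 rack 899 mat 7
```

Disc seated within 2 mm at the right height, spatula back as at the start, keeper open.

```bash
python3 -c "
from rig import *
print(sign_off())"
```

```text
the job is handed in; nothing more can be done
None
```

The job is handed in: the keeper is open, the disc sits flat on the rack within about 2 mm of the seat centre, and the spatula is flat back on its mat, done in about 34 s of the 72 s; I did not check the bystanders one by one in the final images.

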